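Load two kit cartons into their gravity chutes

ROBOT

A 6-joint arm with a two-finger parallel gripper is mounted at the origin on the work surface. World frame = base frame: x ahead of the robot, y to its left, z up, the work surface at z = 0. Lengths are in m, angles in degrees, forces in N, time in s.
With the tool pointing down it reaches from about 0.3 to 0.875 m from the base axis. Payload 6.4 kg.
Tool frame: the origin (TCP) lies midway between the tips of the shut fingers; the grasp point (between the pads) lies 19 mm behind it; x points along the fingers, z is the direction in which the jaws open and shut, and the axes are right-handed (so a half turn about x gives the same grasp; the last joint's range is limited). The gripper opens to 85 mm and grips with 20 to 120 N. Pads are 22 mm wide; open, the fingers measure 114 mm over their backs; the gripper's body (76 mm by 85 mm) begins 54 mm behind the grasp point. The pads swing forward as they close: fully open they stand 13 mm farther back than shut.
Start: joints at [54.471, 10.359, 92.074, -0, 77.567, -11.82], TCP at [0.231, 0.526, 0.231] pointing down, gripper open.
Joint ranges: [-171.53, 171.53], [-51.25, 118.39], [17.06, 147.69], [-65.23, 245.23], [0, 150.52], [-178.68, 178.68]. Speed limits (degrees/s): [147.25, 147.25, 172.46, 180, 180, 180].

INTERFACE

Orientations are given as a 3x3 rotation matrix whose columns are the frame's x, y, z axes.
In Python, from cell import status, imaging, ticket, spotter gives the robot as it stands.
- The arm moves only by the tool play_rows, never from a script. Its argument "increments" is a list of rows, each a list of 4 numbers: the shift along the world's x, y, z in units of 30 mm (1.0 is 30 mm), then the turn about the world's z in units of 5 degrees (1.0 is 5 degrees). A call has exactly 8 rows; each row is the pose to reach, as a shift and turn from the pose commanded when the call began; what a row does not reach only later rows make up. A row lasts 1/10 s, in which the tool goes at most 50 mm and 8.59 degrees, less where a joint would pass 70% of its speed; a pose out of reach is approached as far as the arm can. A call with a gripper value outside its range is refused whole. "hand" is the opening, from 0 (shut) to 1 (fully open), set as the call begins (left out, the last holds). The fingers move at their own pace and stop on an object; the grip force is fixed at half the most. Time passes only in rows, so rows that repeat a pose let the fingers close, or fill a call up. It gives the time, the measured TCP pose, the force and the opening at its end, in the units of the state.
- status.state(): the state, without advancing time (a new reading comes with each control period).
- imaging.get_image(name): name is "side" or "top"; returns the picture (420x560x3 uint8, red, green, blue); there is no depth.
- imaging.camera_info(name): a dict with "K" (3x3 intrinsics, pixels), "pose" (4x4, takes a point from camera to world coordinates). Camera axes: x right, y down, z forward; pixel columns grow to the right and rows downward; lengths in m; the calibration is good to about 2 mm. A picture is of the moment at which its call begins. camera_info takes no time and is no camera call.
- ticket.sign_off(): hands the job in, once; it reports no verdict.
Trained networks look in the newest picture that a camera, given by its name, has taken for a name from the list of things; names that differ only in an ending like _2 or _b are one class to them, and where a whole thing is asked for, a point or a joint stands for the part that bears it (a point fixed in the world has none). Each returns a list of dicts, best first, with "conf" (0 to 1); they miss things now and then, are a little off and sometimes report something else, mostly with a low value. They report only what shows in the picture. A call takes as long as a camera call. They do not tell look-alikes from the thing itself.
- spotter.find_in(camera, label): "box" ([left, top, right, bottom] in pixels, round what is visible of it).
The state is a dict: "clock": time; "q": joint angles; "joint_velocities": joint speeds; "effort": joint torques, N m; "ee_pos": TCP position; "orientation": TCP orientation; "contact_force": force on the tool from outside, world axes, zero at the start; "torque": the same for the moment, N m; "grip_width": finger opening in m.
Only numpy, scipy, OpenCV 4.12 (cv2) and the standard library are available. Lean on these libraries where they do the work, as an engineer would, in place of code of your own. Each camera call takes 0.05 s, during which the arm holds its last target.

TASK

Load each kit carton into the sloped chute of its own colour: lay it flat on the slope, right way up and lengthwise between the guides, and slide it down until it rests against that chute's back stop. The contents are fragile, so do not let a carton run free down the slope and do not press it hard against the stop. Leave the other things on the bench where they are.

Things in the scene. Friction and masses are not known exactly. Their poses are not given: they have to be found in the camera images.
- carton_blue: Blue closed cardboard carton, 140 x 56 x 55 mm (x, y, z), 0.25 to 0.5 kg, with a paper label on top and a brown band round it. Origin: centre of its underside; x along its length, z up. Either end may go first down the chute.
- carton_yellow: Yellow carton, otherwise the same as the blue one.
- lane_blue: Fixed chute with blue guides: white slick floor 310 mm long, 25 degrees down away from the robot. Origin: on the floor surface, middle of the upper edge, 181 mm above the bench; x down the slope, y left, z square out of the floor. Guides 8 mm above the floor, 4 mm thick, 66 mm apart. A carton let go slides by itself, and too fast if over 20 mm before the stop (friction 0.18 to 0.26).
- lane_yellow: Fixed chute with yellow guides: white slick floor 310 mm long, 25 degrees down away from the robot. Origin: on the floor surface, middle of the upper edge, 181 mm above the bench; x down the slope, y left, z square out of the floor. Guides 8 mm above the floor, 4 mm thick, 66 mm apart. A carton let go slides by itself, and too fast if over 20 mm before the stop (friction 0.18 to 0.26).
- stop_blue: Back stop of the blue lane. Origin: its fixed bracket, 310 mm down the lane, axes as the lane. The stop plate (98 mm wide, 40 mm above the floor, sprung black pad uphill) is clamped anywhere along it: pad face 215 to 275 mm down from the lane's origin, not measured, to be felt or seen; 11 to 37 mm above the floor. Pad spring 0.8 N/mm, 10 mm travel, then hard.
- stop_yellow: Back stop of the yellow lane. Origin: its fixed bracket, 310 mm down the lane, axes as the lane. The stop plate (98 mm wide, 40 mm above the floor, sprung black pad uphill) is clamped anywhere along it: pad face 215 to 275 mm down from the lane's origin, not measured, to be felt or seen; 11 to 37 mm above the floor. Pad spring 0.8 N/mm, 10 mm travel, then hard.
- tape_roll: Bystander: brown tape roll lying flat, 100 mm across, 48 mm high. Origin: centre of underside.
- marker: Bystander: black marker with red cap, 135 mm long, 17 mm high, lying along its x. Origin: underside.
- cutter: Bystander: grey carton knife, 165 mm long, 18 mm high, lying along its x. Origin: underside.
- scanner: Bystander: grey and black handheld scanner, 180 mm long, 34 mm high, lying along its x. Origin: underside, in the handle.
- stapler: Bystander: grey stapler, 150 mm long, 42 mm high, lying along its x. Origin: underside.
Things that resemble listed ones, but are neither listed nor needed, are in the scene too. There is more than one size of the carton_yellow; the job needs the larger. There is more than one size of the carton_blue; the job needs the larger.

How it is judged (in metres and radians):
At the end, for the whole second after the job is handed in: Each carton lies in the lane of its own colour, touching that lane's stop pad (contact over 0.1 N), its underside centre within 7 mm of the lane's centre line and 4 mm of the floor, its length within 0.1 rad of the lane and its top square to the floor within 0.07 rad, and at rest (below 10 mm/s) (contact force between carton_blue and stop_blue above 0.1 N and y of carton_blue in the frame of lane_blue between -0.007 and 0.007 m and z of carton_blue in the frame of lane_blue between -0.004 and 0.004 m and x of carton_blue in the frame of lane_blue above 0.12 m and angle between the x axis of carton_blue and the x axis of lane_blue, either way round below 0.1 rad and angle between the z axis of carton_blue and the z axis of lane_blue, either way round below 0.07 rad and linear speed of each of carton_blue, carton_yellow below 0.01 m/s and contact force between carton_yellow and stop_yellow above 0.1 N and y of carton_yellow in the frame of lane_yellow between -0.007 and 0.007 m and z of carton_yellow in the frame of lane_yellow between -0.004 and 0.004 m and x of carton_yellow in the frame of lane_yellow above 0.12 m and angle between the x axis of carton_yellow and the x axis of lane_yellow, either way round below 0.1 rad and angle between the z axis of carton_yellow and the z axis of lane_yellow, either way round below 0.07 rad).
It fails at once if The blue carton ran free down the slope (faster than 0.35 m/s in its lane) (x of carton_blue in the frame of lane_blue between 0.06 and 0.3 m and y of carton_blue in the frame of lane_blue between -0.02 and 0.02 m and z of carton_blue in the frame of lane_blue between -0.03 and 0.012 m and linear speed of carton_blue above 0.35 m/s).
It fails at once if The blue carton was pressed against its stop with more than 25 N (contact force between carton_blue and stop_blue above 25 N).
It fails at once if The yellow carton ran free down the slope (faster than 0.35 m/s in its lane) (x of carton_yellow in the frame of lane_yellow between 0.06 and 0.3 m and y of carton_yellow in the frame of lane_yellow between -0.02 and 0.02 m and z of carton_yellow in the frame of lane_yellow between -0.03 and 0.012 m and linear speed of carton_yellow above 0.35 m/s).
It fails at once if The yellow carton was pressed against its stop with more than 25 N (contact force between carton_yellow and stop_yellow above 25 N).
It fails at once if A bystander was moved by more than 20 mm (distance of any of tape_roll, marker, cutter, scanner, stapler from where it was at the start of the episode above 0.02 m).
It also fails if it takes over 67 s, if anything falls off the work surface, if the arm or the gripper's body presses on something with over 40 N, if the wrist force passes 120 N, or if a joint passes its speed limit or range.

## Working session

There is one attempt and no reset: what is moved stays moved. The work goes in short steps, Python scripts to look and compute and a tool call to move; the robot and the scene stay as the last step left them, time stands still between calls to the robot, and variables do not carry over. Pictures are saved under pics/ and viewed, and the job is handed in when it is done.

Besides the shell and the picture viewer there is one more tool, called after "Call:" as a command line: name --pt "numbers of a row" for each row, then --argument value for the rest. play_rows: Moves the arm, as the interface text tells. Its arguments: {"type":"object","properties":{"increments":{"type":"array"},"hand":{"type":"number"}},"required":["increments"]}

```bash
ls; mkdir -p pics; python3 - <<'E'
from cell import status, imaging, ticket, spotter
import cv2, numpy as np
for n in ("side","top"):
    im=imaging.get_image(n); cv2.imwrite(f"pics/{n}0.png",im[:,:,::-1])
    c=imaging.camera_info(n); print(n,np.round(c["K"],1).tolist(),np.round(c["pose"],4).tolist())
    for l in ("carton_blue","carton_yellow","lane_blue","lane_yellow","stop_blue","stop_yellow"):
        print(n,l,[(np.round(d["box"]).tolist(),round(d["conf"],2)) for d in spotter.find_in(n,l)])
print(status.state())
E
```

```text
pics
side [[454.4, 0.0, 280.7], [0.0, 454.4, 211.1], [0.0, 0.0, 1.0]] [[0.9358, -0.2786, 0.216, 0.2786], [-0.3519, -0.7019, 0.6193, -0.7072], [-0.0209, -0.6556, -0.7549, 1.0582], [0.0, 0.0, 0.0, 1.0]]
side carton_blue [([232.0, 354.0, 255.0, 407.0], 0.62), ([292.0, 345.0, 353.0, 380.0], 0.6)]
side carton_yellow [([218.0, 167.0, 266.0, 193.0], 0.98), ([223.0, 143.0, 249.0, 169.0], 0.67)]
side lane_blue [([234.0, 229.0, 352.0, 278.0], 0.56)]
side lane_yellow [([219.0, 186.0, 331.0, 224.0], 0.85)]
side stop_blue [([312.0, 232.0, 352.0, 272.0], 0.87)]
side stop_yellow [([294.0, 189.0, 331.0, 228.0], 0.89)]
top [[423.6, 0.0, 273.4], [0.0, 423.6, 216.3], [0.0, 0.0, 1.0]] [[0.0063, -0.991, 0.1337, 0.421], [-0.9998, -0.0088, -0.0179, 0.0592], [0.0189, -0.1335, -0.9909, 1.0677], [0.0, 0.0, 0.0, 1.0]]
top carton_blue [([398.0, 214.0, 449.0, 273.0], 0.81)]
top carton_yellow [([139.0, 209.0, 180.0, 270.0], 0.75), ([92.0, 207.0, 133.0, 248.0], 0.64)]
top lane_blue [([302.0, 169.0, 361.0, 294.0], 0.79), ([236.0, 160.0, 281.0, 208.0], 0.52)]
top lane_yellow [([228.0, 161.0, 277.0, 284.0], 0.86)]
to
[... 230 characters left out ...]
171e-03,
        7.75684699e+01, -1.18198002e+01]), 'joint_velocities': array([ 0.02385027,  0.04175819, -0.08504555,  0.03261717, -0.06119631,
        0.02785496]), 'effort': array([-1.57546285e-03, -4.44702744e+01, -3.51624656e+01, -2.65262106e-04,
        5.24884927e-04,  2.50055848e-05]), 'ee_pos': array([0.23117927, 0.52649173, 0.23130172]), 'orientation': array([[-2.27066666e-05, -9.15600830e-01,  4.02088448e-01],
       [ 5.70048454e-06,  4.02088448e-01,  9.15600830e-01],
       [-1.00000000e+00,  2.30823417e-05, -3.91071995e-06]]), 'contact_force': array([0.85143981, 0.21225201, 0.55990866]), 'torque': array([-0.02880072,  0.00225122,  0.00045636]), 'grip_width': 0.08518341985154916}
```

View pics/side0.png

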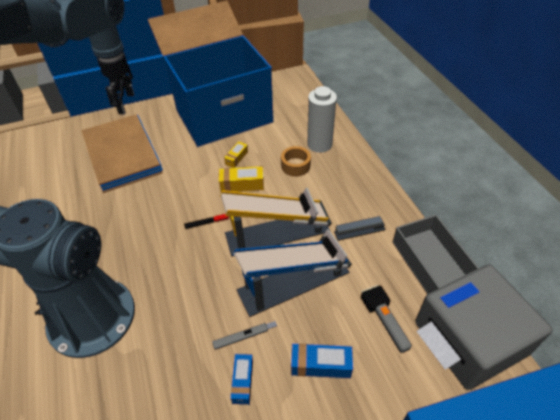

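View pics/top0.png

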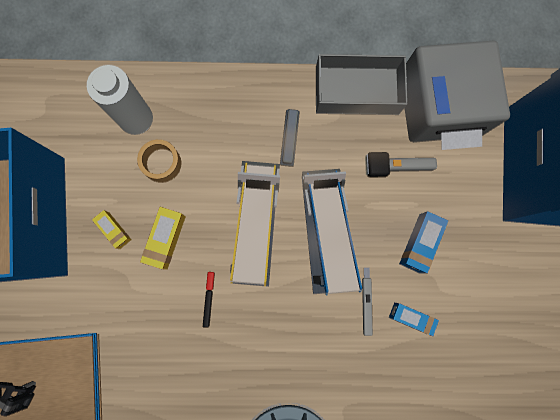

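```bash
python3 - <<'E'
import cv2
s=cv2.imread("pics/side0.png");t=cv2.imread("pics/top0.png")
def c(im,x0,y0,x1,y1,k,n): cv2.imwrite(n,cv2.resize(im[y0:y1,x0:x1],None,fx=k,fy=k,interpolation=cv2.INTER_CUBIC))
c(s,210,130,370,250+40,5,"pics/s_lanes.png")
c(t,220,150,380,300,4,"pics/t_lanes.png")
c(s,215,330,375,420,5,"pics/s_blue.png")
c(t,80,190,200,290,6,"pics/t_yel.png")
c(t,380,190,540,300,5,"pics/t_blue.png")
E
```

```text
(no output)
```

View pics/s_lanes.png

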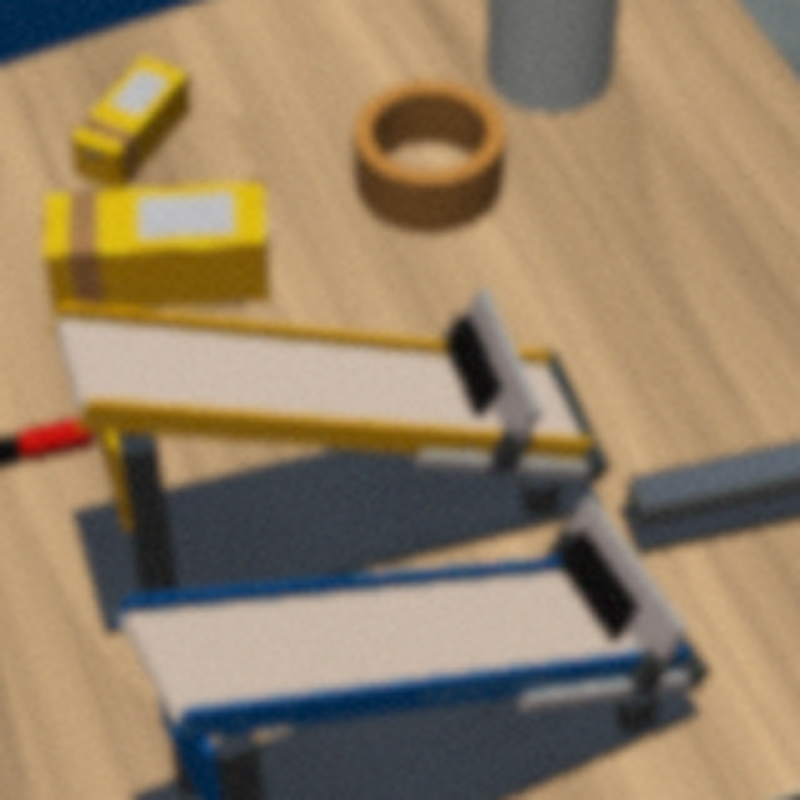

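View pics/t_lanes.png

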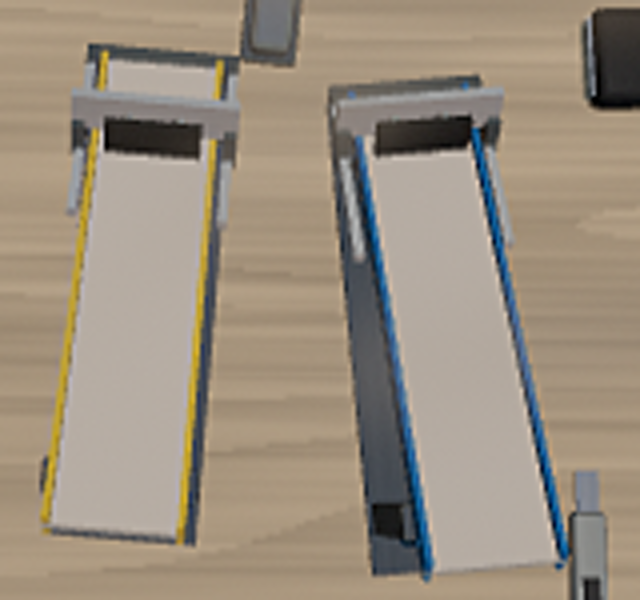

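View pics/s_blue.png

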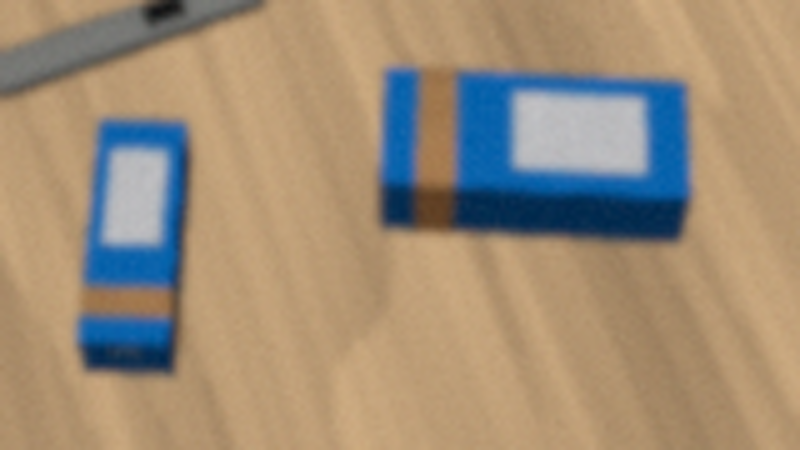

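View pics/t_yel.png

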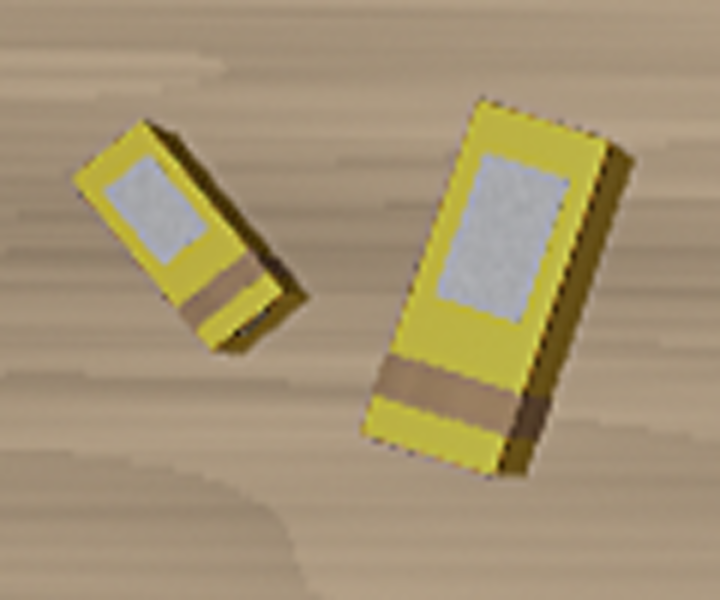

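View pics/t_blue.png

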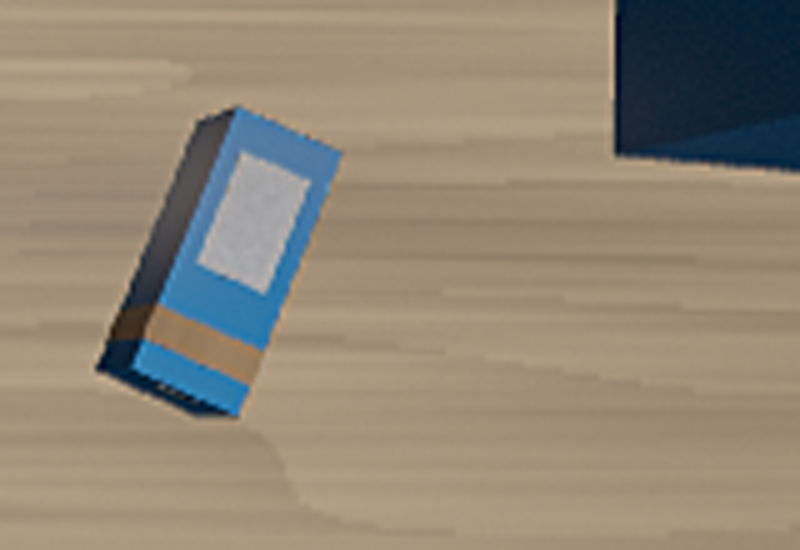

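```bash
cat > h.py <<'E'
import numpy as np
from scipy.optimize import least_squares
from cell import imaging
C={n:imaging.camera_info(n) for n in("side","top")}
def proj(n,P):
    T=np.linalg.inv(C[n]["pose"]);p=np.atleast_2d(P)@T[:3,:3].T+T[:3,3];q=p@C[n]["K"].T
    return q[:,:2]/q[:,2:]
def pix(o,k,u): return np.array(o)+(np.array(u)+.5)/k-.5
def Rz(a): c,s=np.cos(a),np.sin(a);return np.array([[c,-s,0],[s,c,0],[0,0,1]])
def Ry(a): c,s=np.cos(a),np.sin(a);return np.array([[c,0,s],[0,1,0],[-s,0,c]])
def fit(obs,model,x0):
    f=lambda x:np.concatenate([(proj(n,model(x,L))[0]-uv) for n,L,uv in obs])
    r=least_squares(f,x0,loss="soft_l1"); return r.x,f(r.x).reshape(-1,2)
def boxm(x,L): return np.array([x[0],x[1],x[3]])+Rz(x[2])@np.array(L)
P=np.radians(25)
def lanem(x,L): return np.array([x[0],x[1],x[3]])+Rz(x[2])@Ry(x[4])@np.array(L)
E
cat > m.py <<'E'
from h import *
T=lambda u:pix((220,150),4,u); S=lambda u:pix((210,130),5,u)
h=.0
def lane(top,side):
    pts=[(0,.035,.008),(0,-.035,.008),(.31,.035,.008),(.31,-.035,.008)]
    return [("top",p,T(u)) for p,u in zip(pts,top) if u]+[("side",p,S(u)) for p,u in zip(pts,side) if u]
for n,o in (("yel",lane([(45,530),(184,540),(105,52),(220,62)],[(60,305),(90,410),(553,353),(590,443)])),
            ("blue",lane([(427,577),(563,563),(350,95),(465,85)],[(122,603),(188,718),None,(690,652)]))):
    x,r=fit(o,lanem,[.4,0,0,.18,P]); print(n,np.round(x,4),np.degrees(x[[2,4]]).round(2)); print(r.round(1).tolist())
    xs,r=fit(o,lambda q,L:lanem([q[0],q[1],q[2],.181,P],L),x[:3]); print(" fixed h",np.round(xs,4),np.degrees(xs[2]).round(2),r.round(1).tolist())
a,b,H=.07,.028,.055
Ty=lambda u:pix((80,190),6,u)
Tb=lambda u:pix((380,190),5,u); Sb=lambda u:pix((215,330),5,u)
oy=[("top",(a,b,H),Ty((482,100))),("top",(a,-b,H),Ty((612,140))),("top",(-a,-b,H),Ty((499,475))),("top",(-a,b,H),Ty((363,433))),("top",(a,-b,0),Ty((635,160))),("top",(-a,-b,0),Ty((527,475))),
("side",(-a,b,H),S((45,195))),("side",(a,b,H),S((265,183))),("side",(a,-b,H),S((267,250))),("side",(-a,-b,H),S((50,255)))]
ob=[("top",(a,b,H),Tb((237,107))),("top",(a,-b,H),Tb((342,152))),("top",(-a,-b,H),Tb((240,415))),("top",(-a,b,H),Tb((130,370))),("top",(a,b,0),Tb((198,120))),("top",(-a,b,0),Tb((97,370))),("top",(-a,-b,0),Tb((197,415))),
("side",(-a,b,H),Sb((385,70))),("side",(a,b,H),Sb((686,82))),("side",(a,-b,H),Sb((687,197))),("side",(-a,-b,H),Sb((383,188)))]
for n,o in (("yel",oy),("blue",ob)):
    x,r=fit(o,boxm,[.45,.3 if n=="yel" else -.3,-.3,0]); print(n,np.round(x,4),np.degrees(x[2]).round(2)); print(r.round(1).tolist())
E
python3 m.py
```

```text
yel [ 0.399   0.0943 -0.0724  0.1788  0.4183] [-4.15 23.97]
[[0.4, -0.9], [-0.3, -0.7], [0.2, 0.5], [0.1, 0.3], [-0.6, 1.4], [-1.1, -0.5], [-0.3, -0.0], [0.6, -0.8]]
 fixed h [ 0.4004  0.094  -0.0699] -4.0 [[0.5, -1.7], [-0.2, -1.5], [0.0, 1.1], [-0.2, 0.8], [-0.1, 0.8], [-0.5, -1.2], [-0.6, 0.6], [0.3, -0.2]]
blue [ 0.3819 -0.1022  0.0905  0.1779  0.4228] [ 5.18 24.22]
[[0.2, -0.9], [-0.1, -0.4], [0.4, 0.1], [0.0, 0.4], [0.2, 0.6], [-1.5, -0.1], [-0.2, -0.7]]
 fixed h [ 0.3825 -0.1025  0.0916] 5.25 [[0.5, -1.2], [0.3, -0.7], [0.4, 0.6], [0.0, 0.8], [0.4, -0.2], [-1.3, -0.9], [-0.6, -0.4]]
yel [ 0.505   0.3092 -0.2963 -0.0011] -16.98
[[-0.3, -0.1], [0.1, 0.1], [-0.5, 0.2], [-0.2, 0.1], [0.5, -0.2], [0.2, 0.4], [0.7, 0.3], [0.4, 0.1], [0.7, -1.0], [-0.8, 0.7]]
blue [ 0.4993 -0.3301 -0.4114 -0.0006] -23.57
[[-0.2, -0.2], [0.1, 0.1], [-0.1, 0.6], [0.2, 0.0], [-0.5, 0.3], [-0.4, 0.5], [0.2, 0.6], [0.4, -0.2], [0.6, -0.2], [1.6, 0.5], [-0.1, -0.3]]
```

```bash
python3 - <<'E'
import cv2
s=cv2.imread("pics/side0.png");t=cv2.imread("pics/top0.png")
def c(im,x0,y0,x1,y1,k): return cv2.resize(im[y0:y1,x0:x1],None,fx=k,fy=k,interpolation=cv2.INTER_NEAREST)
import numpy as np
from h import *
L={"y":[.4,.0942,-.071,.18,P],"b":[.3822,-.1024,.091,.18,P]}
# draw predicted pad face outlines for x 215..275
for n,im in(("side",s),("top",t)):
    for k in "yb":
        big=None
        for xx in (.215,.225,.235,.245,.255,.265,.275):
            q=proj(n,[lanem(L[k],(xx,yy,zz)) for yy,zz in((.025,.011),(.025,.037),(-.025,.037),(-.025,.011))])
            print(n,k,xx,q.round(1).tolist())
a=c(s,285,180,355,280,8);cv2.imwrite("pics/ps.png",a[:600*1])
b=c(t,230,155,350,205,6);cv2.imwrite("pics/pt.png",b)
E
```

```text
side y 0.215 [[293.2, 200.2], [296.9, 193.6], [302.5, 206.3], [298.7, 212.8]]
side y 0.225 [[296.2, 200.4], [300.0, 194.0], [305.6, 206.6], [301.7, 213.1]]
side y 0.235 [[299.2, 200.7], [303.0, 194.3], [308.7, 206.8], [304.8, 213.3]]
side y 0.245 [[302.2, 201.0], [306.0, 194.6], [311.8, 207.1], [307.8, 213.5]]
side y 0.255 [[305.2, 201.3], [309.0, 194.9], [314.8, 207.4], [310.8, 213.8]]
side y 0.265 [[308.1, 201.6], [311.9, 195.2], [317.8, 207.6], [313.8, 214.0]]
side y 0.275 [[311.0, 201.8], [314.9, 195.5], [320.8, 207.9], [316.8, 214.3]]
side b 0.215 [[308.5, 245.6], [312.5, 238.6], [322.0, 252.7], [317.8, 259.7]]
side b 0.225 [[311.5, 245.3], [315.5, 238.3], [325.0, 252.4], [320.8, 259.3]]
side b 0.235 [[314.5, 245.0], [318.5, 238.1], [328.0, 252.0], [323.8, 259.0]]
side b 0.245 [[317.4, 244.7], [321.5, 237.8], [331.0, 251.7], [326.8, 258.6]]
side b 0.255 [[320.4, 244.5], [324.4, 237.6], [334.0, 251.4], [329.7, 258.2]]
side b 0.265 [[323.2, 244.2], [327.3, 237.3], [336.9, 251.1], [332.6, 257.9]]
side b 0.275 [[326.1, 243.9], [330.2, 237.1], [339.8, 250.7], [335.5, 257.6]]
top y 0.
[... 369 characters left out ...]
183.1]]
top y 0.265 [[248.3, 178.1], [248.3, 171.2], [269.7, 172.9], [269.3, 179.8]]
top y 0.275 [[248.7, 174.8], [248.7, 167.9], [270.0, 169.6], [269.5, 176.5]]
top b 0.215 [[317.1, 205.2], [317.9, 198.8], [339.7, 197.0], [338.5, 203.5]]
top b 0.225 [[316.5, 201.7], [317.2, 195.2], [339.0, 193.4], [337.7, 199.9]]
top b 0.235 [[315.9, 198.2], [316.6, 191.7], [338.2, 189.9], [337.0, 196.5]]
top b 0.245 [[315.3, 194.7], [316.0, 188.2], [337.5, 186.4], [336.3, 193.0]]
top b 0.255 [[314.7, 191.3], [315.4, 184.7], [336.8, 183.0], [335.6, 189.6]]
top b 0.265 [[314.1, 187.9], [314.8, 181.3], [336.1, 179.6], [335.0, 186.2]]
top b 0.275 [[313.6, 184.6], [314.3, 177.9], [335.4, 176.2], [334.3, 182.9]]
```

View pics/ps.png

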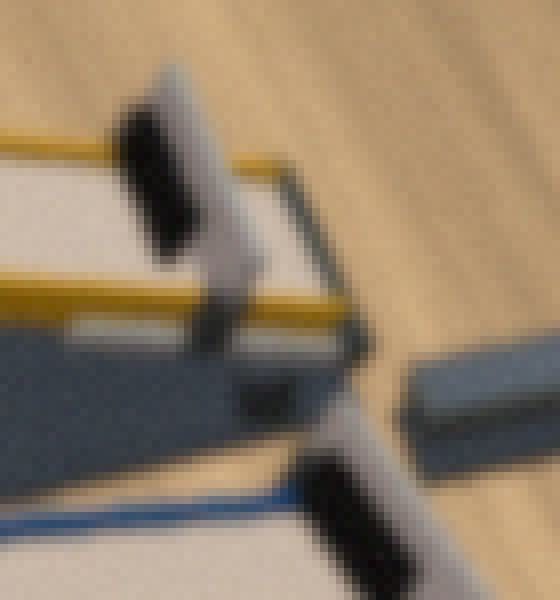

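View pics/pt.png

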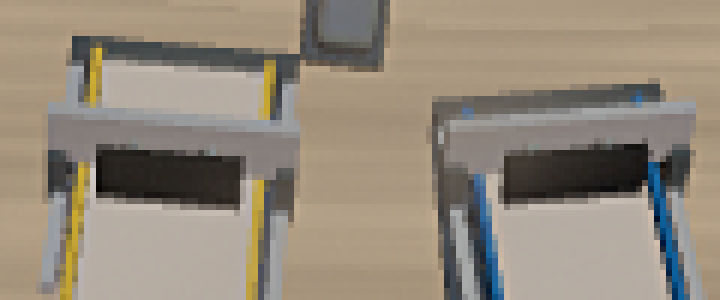

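Call:
play_rows --pt "1.4 -1.1 0 0.2" --pt "2.8 -2.2 0 0.4" --pt "4.2 -3.3 0 0.6" --pt "5.6 -4.4 -0.5 0.8" --pt "7.0 -5.5 -1.2 1.0" --pt "8.2 -6.5 -2.0 1.2" --pt "9.13 -7.25 -2.8 1.34" --pt "9.13 -7.25 -3.3 1.34" --hand 1

```text
clock: 1.5
ee_pos: [0.5084, 0.3061, 0.1317]
orientation: [[0.002, -0.955, 0.295], [-0.0, 0.295, 0.955], [-1.0, -0.002, 0.0]]
contact_force: [-0.3, -0.0, -0.7]
grip_width: 0.0852
```

```bash
cat > snap.py <<'E'
import sys,cv2
from cell import imaging,status
n,name,x0,y0,x1,y1,k=sys.argv[1],sys.argv[2],*map(int,sys.argv[3:])
im=imaging.get_image(n)[:,:,::-1]
cv2.imwrite(f"pics/{name}.png",cv2.resize(im[y0:y1,x0:x1],None,fx=k,fy=k,interpolation=cv2.INTER_CUBIC))
s=status.state();print(s["clock"],s["ee_pos"].round(4),s["orientation"][:,2].round(3),s["contact_force"].round(2),s["grip_width"])
E
python3 snap.py top g1 80 150 280 290 4
```

```text
1.55 [0.5064 0.3046 0.127 ] [ 0.296  0.955 -0.004] [-1.63 -2.43 -2.87] 0.08520558843953212
```

View pics/g1.png

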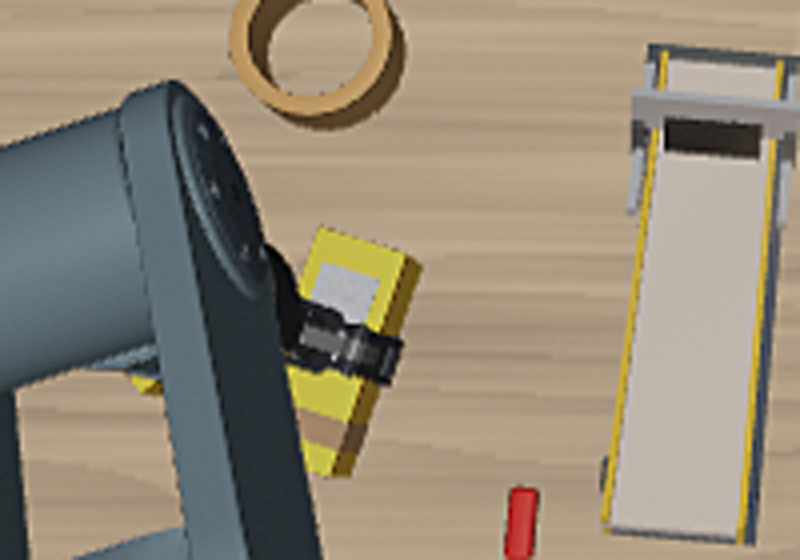

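Call:
play_rows --pt "0 0 -0.8 0" --pt "0 0 -1.6 0" --pt "0 0 -2.4 0" --pt "0 0 -3.1 0" --pt "0 0 -3.6 0" --pt "0 0 -3.88 0" --pt "0 0 -3.88 0" --pt "0 0 -3.88 0"

```text
clock: 2.35
ee_pos: [0.5057, 0.3093, 0.0167]
orientation: [[0.001, -0.956, 0.292], [0.0, 0.292, 0.956], [-1.0, -0.001, 0.001]]
contact_force: [-0.8, 0.1, 0.9]
grip_width: 0.0856
```

Call:
play_rows --pt "0 0 0 0" --pt "0 0 0 0" --pt "0 0 0 0" --pt "0 0 0 0" --pt "0 0 0 0" --pt "0 0 0 0" --pt "0 0 0 0" --pt "0 0 0 0" --hand 0

```text
clock: 3.15
ee_pos: [0.5059, 0.3091, 0.0171]
orientation: [[0.002, -0.956, 0.292], [0.0, 0.292, 0.956], [-1.0, -0.002, 0.001]]
contact_force: [-0.3, -1.4, 5.7]
grip_width: 0.0551
```

```bash
cat > plan.py <<'E'
from h import *
L={"y":[.3995,.0942,-.0715,.18,P],"b":[.3822,-.1024,.091,.18,P]}
def tcp(k,X,d=.041): return lanem(L[k],(X,0,d))-[0,0,.025]
if __name__=="__main__":
    for k in "yb":
        for X,d in((.1,.09),(.1,.0667),(.1,.041),(.165,.041),(.193,.041)): print(k,X,d,tcp(k,X,d).round(4))
E
python3 plan.py
```

```text
y 0.1 0.09 [0.5278 0.085  0.1943]
y 0.1 0.0667 [0.518  0.0857 0.1732]
y 0.1 0.041 [0.5072 0.0865 0.1499]
y 0.165 0.041 [0.5659 0.0823 0.1224]
y 0.193 0.041 [0.5913 0.0805 0.1106]
b 0.1 0.09 [ 0.5103 -0.0907  0.1943]
b 0.1 0.0667 [ 0.5005 -0.0916  0.1732]
b 0.1 0.041 [ 0.4897 -0.0926  0.1499]
b 0.165 0.041 [ 0.5484 -0.0872  0.1224]
b 0.193 0.041 [ 0.5736 -0.0849  0.1106]
```

Call:
play_rows --pt "0 0 1.0 0" --pt "0 0 2.5 0" --pt "0 0 4.0 0" --pt "0 0 5.5 0" --pt "0 0 7.0 0" --pt "0 0 8.0 0" --pt "0 0 8.0 0" --pt "0 0 8.0 0"

```text
clock: 3.95
ee_pos: [0.5046, 0.3089, 0.255]
orientation: [[-0.001, -0.956, 0.293], [-0.0, 0.293, 0.956], [-1.0, 0.001, -0.0]]
contact_force: [-0.9, -0.1, -5.0]
grip_width: 0.0553
```

Call:
play_rows --pt "0.1 -1.2 0 0.4" --pt "0.25 -2.6 0 0.9" --pt "0.4 -4.0 0 1.4" --pt "0.55 -5.4 0 1.9" --pt "0.7 -6.6 0 2.3" --pt "0.76 -7.3 0 2.58" --pt "0.76 -7.47 -0.8 2.58" --pt "0.76 -7.47 -1.2 2.58"

```text
clock: 4.75
ee_pos: [0.5253, 0.0839, 0.2151]
orientation: [[-0.008, -0.997, 0.074], [0.0, 0.074, 0.997], [-1.0, 0.008, -0.0]]
contact_force: [-0.9, -0.2, -5.5]
grip_width: 0.0554
```

```bash
python3 snap.py side p1 200 110 360 230 5;python3 snap.py top p1t 200 140 320 300 4
```

```text
4.8 [0.5243 0.0847 0.2134] [0.073 0.997 0.   ] [-1.83  0.38 -7.5 ] 0.05513781380014658
4.85 [0.5248 0.0852 0.2151] [0.072 0.997 0.   ] [-0.27  0.47 -3.61] 0.05539876466280514
```

View pics/p1.png

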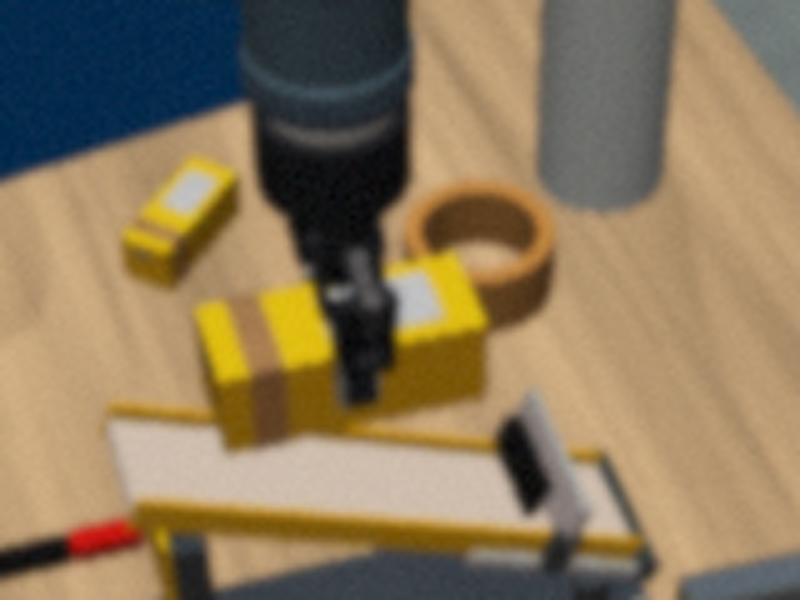

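View pics/p1t.png

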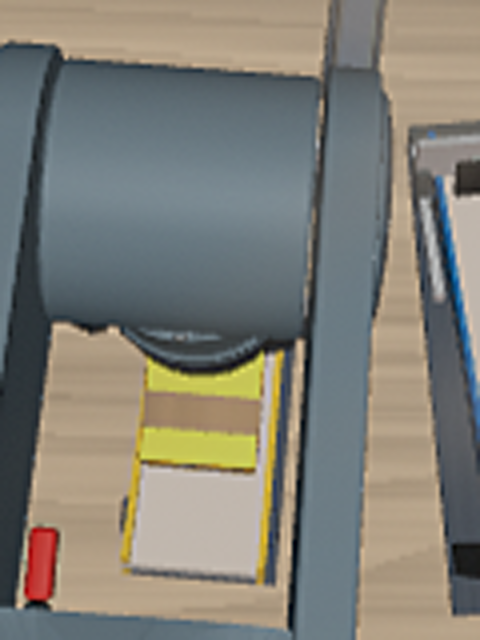

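Call:
play_rows --pt "-0.1 0 -0.4 0" --pt "-0.2 0 -0.8 0" --pt "-0.27 0.02 -1.2 0" --pt "-0.33 0.02 -1.5 0" --pt "-0.37 0.03 -1.6 0" --pt "-0.4 0.03 -1.7 0" --pt "-0.43 0.03 -1.75 0" --pt "-0.43 0.03 -1.75 0"

```text
clock: 5.65
ee_pos: [0.5206, 0.0857, 0.1718]
orientation: [[0.014, -0.997, 0.072], [-0.0, 0.072, 0.997], [-1.0, -0.014, 0.001]]
contact_force: [8.6, -0.5, 8.9]
grip_width: 0.055
```

```bash
python3 snap.py side p2 200 110 360 230 5
```

```text
5.7 [0.5206 0.0857 0.1718] [0.072 0.997 0.001] [9.29 0.56 9.35] 0.05535016043878238
```

View pics/p2.png

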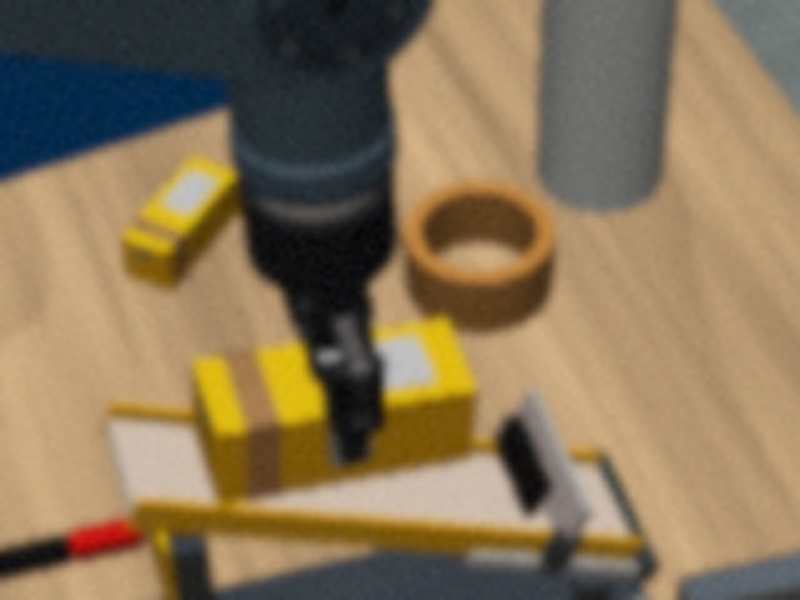

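Call:
play_rows --pt "0 0 -0.05 0" --pt "0 0 -0.1 0" --pt "0 0 -0.15 0" --pt "0 0 -0.2 0" --pt "0 0 -0.25 0" --pt "0 0 -0.3 0" --pt "0 0 -0.3 0" --pt "0 0 -0.3 0"

```text
clock: 6.5
ee_pos: [0.5232, 0.0854, 0.1644]
orientation: [[0.02, -0.997, 0.072], [-0.001, 0.072, 0.997], [-1.0, -0.02, 0.001]]
contact_force: [15.5, 0.8, 12.6]
grip_width: 0.0551
```

```bash
python3 snap.py side p3 200 110 360 230 5
```

```text
6.55 [0.5232 0.0854 0.1644] [0.072 0.997 0.001] [15.17  0.03 11.29] 0.055544808818109255
```

View pics/p3.png

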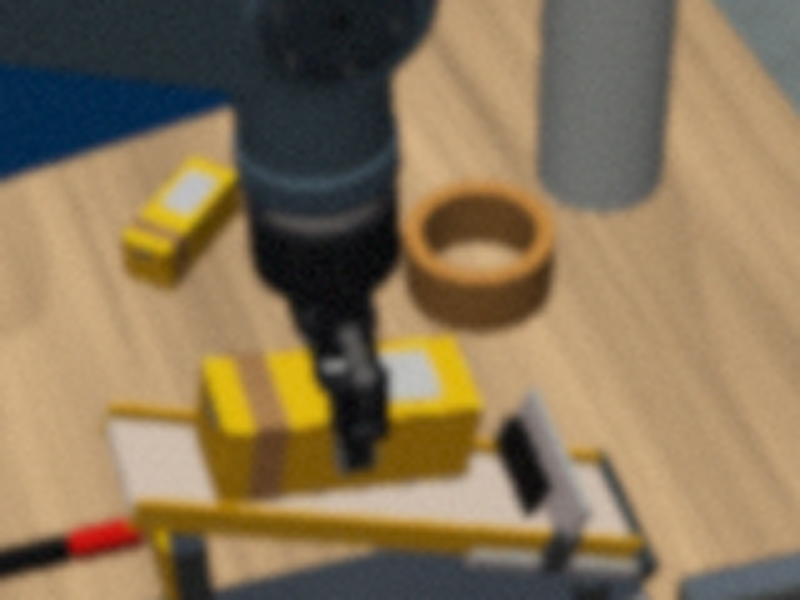

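Call:
play_rows --pt "0.03 0 -0.1 0" --pt "0.06 0 -0.2 0" --pt "0.1 0 -0.3 0" --pt "0.13 0 -0.4 0" --pt "0.15 0 -0.5 0" --pt "0.15 0 -0.6 0" --pt "0.15 0 -0.6 0" --pt "0.15 0 -0.6 0"

```text
clock: 7.35
ee_pos: [0.5255, 0.0853, 0.1445]
orientation: [[0.014, -0.997, 0.072], [-0.001, 0.072, 0.997], [-1.0, -0.014, 0.0]]
contact_force: [10.2, -0.6, 7.0]
grip_width: 0.0553
```

```bash
python3 snap.py side p4 200 110 360 230 5
```

```text
7.4 [0.5254 0.0853 0.1445] [0.072 0.997 0.   ] [11.76 -0.63  6.18] 0.05551981104812322
```

View pics/p4.png

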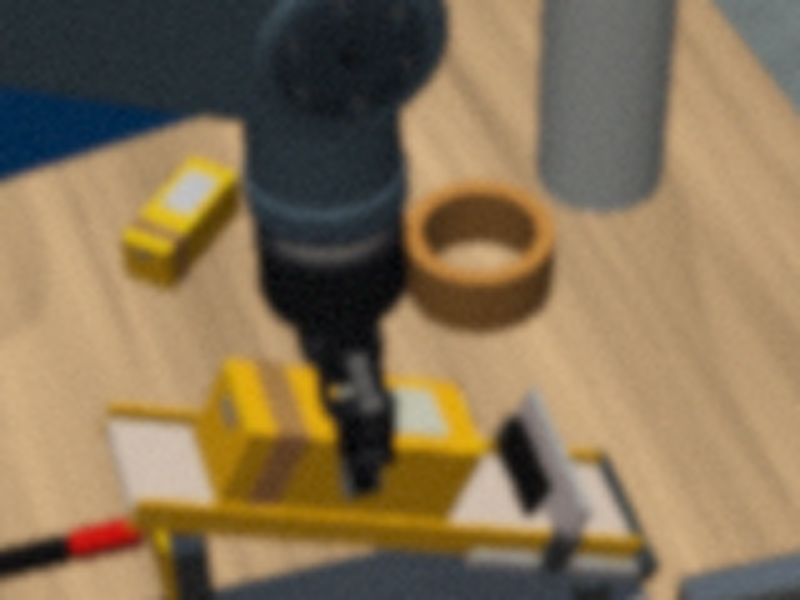

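Call:
play_rows --pt "0.1 0 -0.15 0" --pt "0.2 -0.01 -0.25 0" --pt "0.3 -0.02 -0.3 0" --pt "0.4 -0.03 -0.35 0" --pt "0.5 -0.04 -0.39 0" --pt "0.6 -0.04 -0.44 0" --pt "0.7 -0.05 -0.48 0" --pt "0.7 -0.05 -0.48 0"

```text
clock: 8.2
ee_pos: [0.5481, 0.0841, 0.1333]
orientation: [[0.018, -0.997, 0.072], [-0.001, 0.072, 0.997], [-1.0, -0.018, 0.001]]
contact_force: [5.4, -0.1, 24.8]
grip_width: 0.0552
```

```bash
python3 snap.py side p5 200 110 360 230 5
```

```text
8.25 [0.5482 0.084  0.1333] [0.072 0.997 0.001] [ 5.58  0.43 24.86] 0.05512308644086878
```

View pics/p5.png

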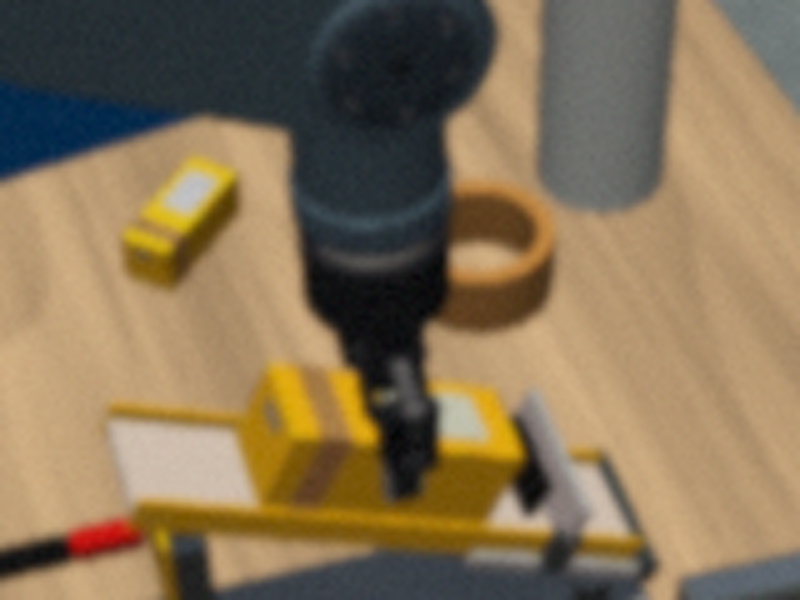

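Call:
play_rows --pt "0 0 0.1 0" --pt "0.1 -0.01 0.08 0" --pt "0.2 -0.02 0.04 0" --pt "0.3 -0.02 0.0 0" --pt "0.35 -0.03 -0.02 0" --pt "0.4 -0.03 -0.04 0" --pt "0.4 -0.03 -0.04 0" --pt "0.4 -0.03 -0.04 0"

```text
clock: 9.05
ee_pos: [0.5572, 0.0833, 0.1291]
orientation: [[0.011, -0.997, 0.072], [-0.0, 0.072, 0.997], [-1.0, -0.011, 0.0]]
contact_force: [3.2, -0.5, 12.9]
grip_width: 0.055
```

```bash
python3 snap.py side p6 240 150 340 230 8
```

```text
9.1 [0.5572 0.0833 0.1291] [0.072 0.997 0.001] [ 2.68 -1.25 11.58] 0.05530462419066439
```

View pics/p6.png

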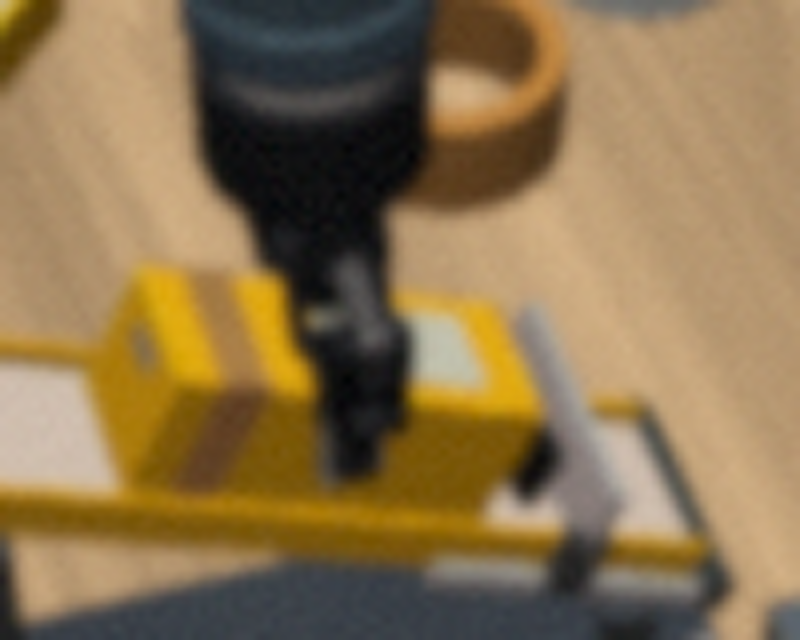

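Call:
play_rows --pt "0.05 0 0.02 0" --pt "0.1 0 0.0 0" --pt "0.14 -0.01 -0.02 0" --pt "0.18 -0.01 -0.04 0" --pt "0.2 -0.02 -0.05 0" --pt "0.2 -0.02 -0.05 0" --pt "0.2 -0.02 -0.05 0" --pt "0.2 -0.02 -0.05 0"

```text
clock: 9.9
ee_pos: [0.5623, 0.0829, 0.1266]
orientation: [[0.009, -0.997, 0.072], [-0.0, 0.072, 0.997], [-1.0, -0.009, 0.001]]
contact_force: [1.5, 0.7, 8.3]
grip_width: 0.0553
```

```bash
python3 snap.py side p7 240 150 340 230 8
```

```text
9.95 [0.5623 0.0829 0.1266] [0.072 0.997 0.001] [2.14 1.15 9.06] 0.05544181292978762
```

View pics/p7.png

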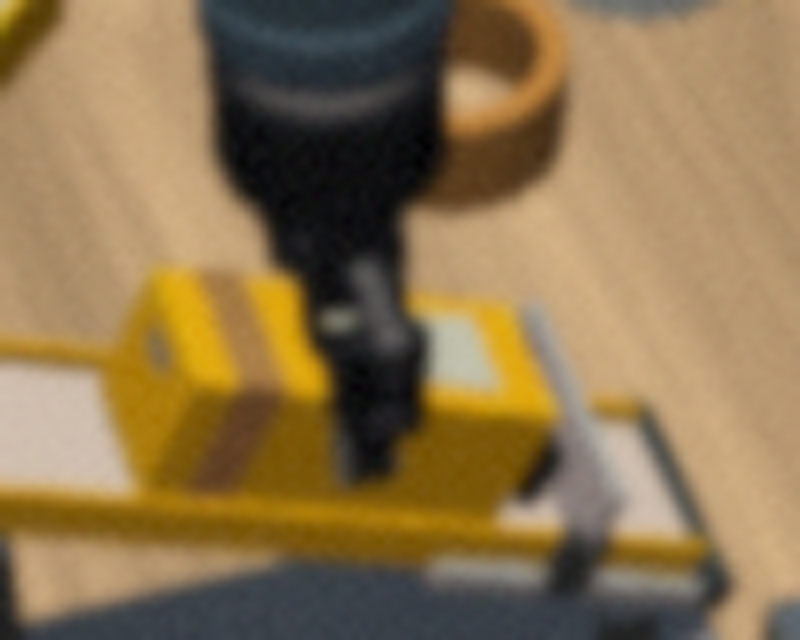

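Call:
play_rows --pt "0.03 0 -0.01 0" --pt "0.06 0 -0.02 0" --pt "0.09 0 -0.03 0" --pt "0.12 -0.01 -0.05 0" --pt "0.13 -0.01 -0.06 0" --pt "0.13 -0.01 -0.06 0" --pt "0.13 -0.01 -0.06 0" --pt "0.13 -0.01 -0.06 0"

```text
clock: 10.75
ee_pos: [0.5661, 0.0825, 0.1249]
orientation: [[0.009, -0.997, 0.072], [-0.0, 0.072, 0.997], [-1.0, -0.009, 0.0]]
contact_force: [0.5, -0.5, 9.0]
grip_width: 0.0555
```

Call:
play_rows --pt "0.03 0 -0.01 0" --pt "0.06 0 -0.02 0" --pt "0.09 0 -0.03 0" --pt "0.1 -0.01 -0.04 0" --pt "0.1 -0.01 -0.04 0" --pt "0.1 -0.01 -0.04 0" --pt "0.1 -0.01 -0.04 0" --pt "0.1 -0.01 -0.04 0"

```text
clock: 11.55
ee_pos: [0.5687, 0.0823, 0.1236]
orientation: [[0.008, -0.997, 0.072], [-0.0, 0.072, 0.997], [-1.0, -0.008, 0.0]]
contact_force: [0.1, 0.0, 10.3]
grip_width: 0.0554
```

```bash
python3 snap.py side p8 240 150 340 230 8;python3 snap.py side p8 240 150 340 230 8
```

```text
11.6 [0.5687 0.0823 0.1237] [0.072 0.997 0.   ] [ 0.86 -0.44 10.45] 0.05560641704419868
11.65 [0.5687 0.0823 0.1236] [0.072 0.997 0.   ] [-1.3   0.78 10.22] 0.05531082623465837
```

View pics/p8.png

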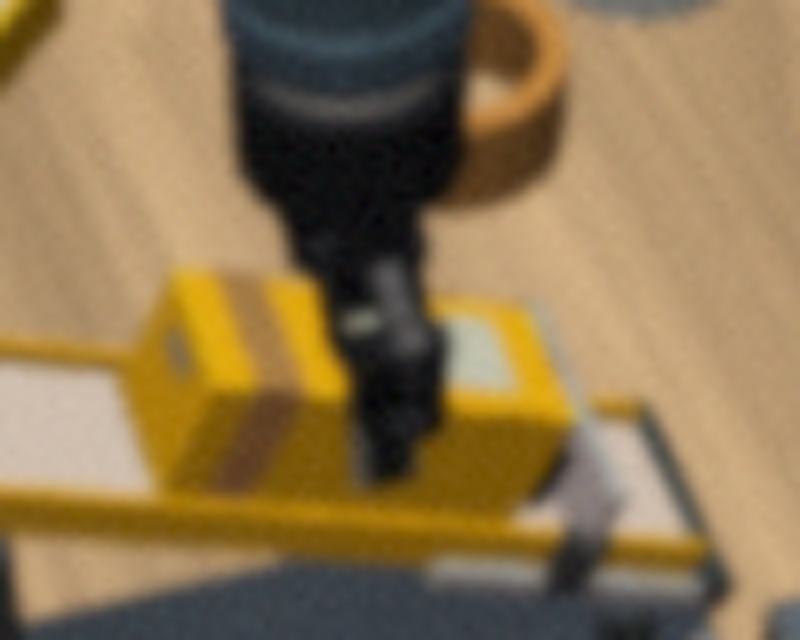

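Call:
play_rows --pt "0 0 0.05 0" --pt "0 0 0.1 0" --pt "0 0 0.12 0" --pt "0 0 0.12 0" --pt "0 0 0.12 0" --pt "0 0 0.12 0" --pt "0 0 0.12 0" --pt "0 0 0.12 0"

```text
clock: 12.45
ee_pos: [0.5666, 0.0823, 0.1247]
orientation: [[0.003, -0.997, 0.072], [0.0, 0.072, 0.997], [-1.0, -0.003, 0.0]]
contact_force: [4.9, 1.5, 5.1]
grip_width: 0.055
```

Call:
play_rows --pt "0 0 0 0" --pt "0 0 0 0" --pt "0 0 0 0" --pt "0 0 0 0" --pt "0 0 0 0" --pt "0 0 0 0" --pt "0 0 0 0" --pt "0 0 0 0" --hand 1

```text
clock: 13.25
ee_pos: [0.5654, 0.0822, 0.1239]
orientation: [[0.0, -0.997, 0.072], [0.0, 0.072, 0.997], [-1.0, -0.0, 0.0]]
contact_force: [0.2, 0.1, 0.7]
grip_width: 0.0851
```

```bash
python3 snap.py side p9 240 150 340 230 8
```

```text
13.3 [0.5654 0.0822 0.1239] [0.072 0.997 0.   ] [-0.6  -0.33 -0.71] 0.08555674076727521
```

View pics/p9.png

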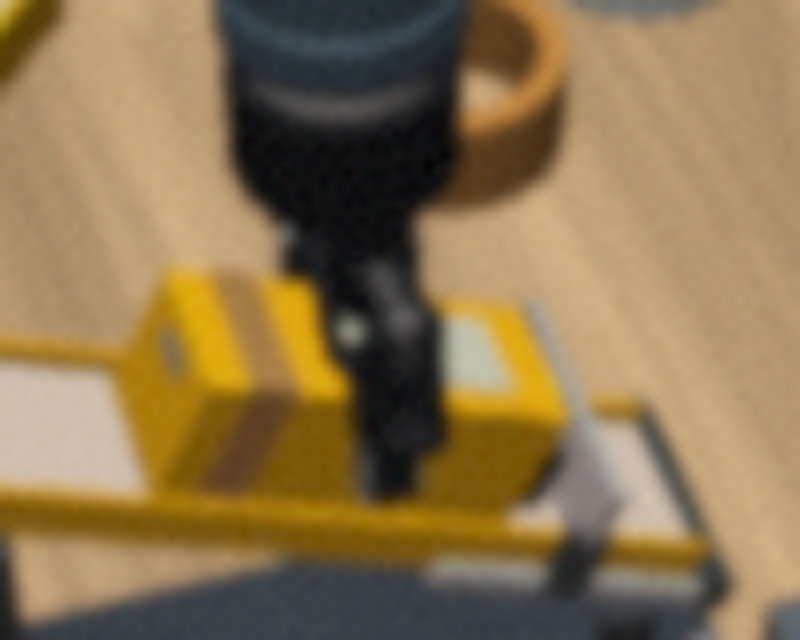

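Call:
play_rows --pt "0 0 0.5 0" --pt "0 0 1.2 0" --pt "0 0 2.0 0" --pt "0 0 3.0 0" --pt "0 0 4.0 0" --pt "0 0 4.8 0" --pt "0 0 4.8 0" --pt "0 0 4.8 0"

```text
clock: 14.1
ee_pos: [0.5656, 0.0822, 0.2689]
orientation: [[0.002, -0.997, 0.072], [-0.0, 0.072, 0.997], [-1.0, -0.002, 0.0]]
contact_force: [-0.4, 0.0, -0.2]
grip_width: 0.0854
```

```bash
python3 snap.py side p10 240 150 340 230 8;
```

```text
14.15 [0.565  0.0822 0.2676] [ 0.072  0.997 -0.   ] [ 0.76  0.83 -1.46] 0.0855834659624549
```

View pics/p10.png

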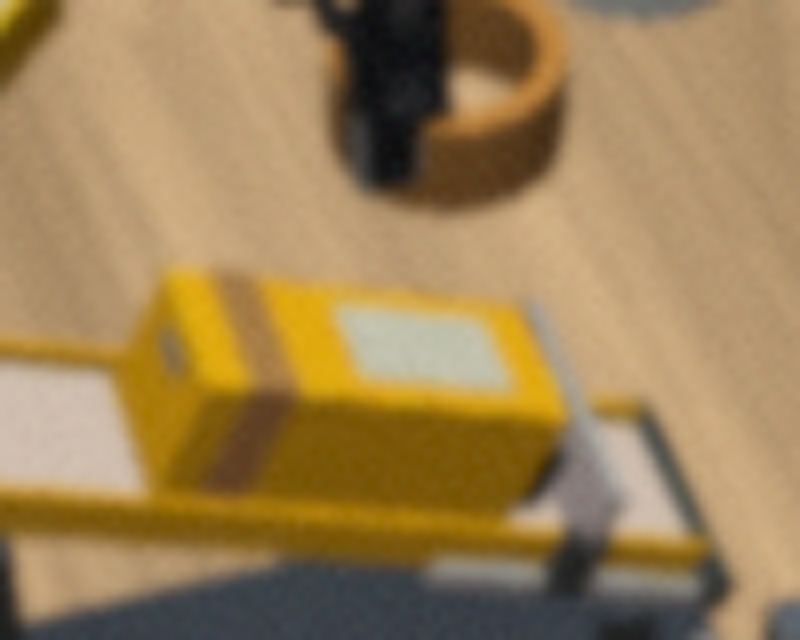

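Call:
play_rows --pt "-0.2 -1.2 0 -0.3" --pt "-0.4 -2.7 0 -0.8" --pt "-0.7 -4.3 0 -1.3" --pt "-0.95 -5.9 0 -1.8" --pt "-1.2 -7.5 0 -2.3" --pt "-1.45 -9.1 0 -2.8" --pt "-1.7 -10.7 0 -3.3" --pt "-1.95 -12.3 0 -3.7"

```text
clock: 14.95
ee_pos: [0.5055, -0.2881, 0.2661]
orientation: [[-0.002, -0.922, 0.386], [0.002, 0.386, 0.922], [-1.0, 0.003, 0.001]]
contact_force: [1.1, 0.2, -0.1]
grip_width: 0.0854
```

Call:
play_rows --pt "-0.25 -1.44 0 -0.2" --pt "-0.25 -1.44 -1.0 -0.2" --pt "-0.25 -1.44 -2.4 -0.2" --pt "-0.25 -1.44 -3.8 -0.2" --pt "-0.25 -1.44 -4.6 -0.2" --pt "-0.25 -1.44 -4.6 -0.2" --pt "-0.25 -1.44 -4.6 -0.2" --pt "-0.25 -1.44 -4.6 -0.2"

```text
clock: 15.75
ee_pos: [0.5002, -0.3307, 0.1316]
orientation: [[0.002, -0.916, 0.4], [-0.002, 0.4, 0.916], [-1.0, -0.002, -0.001]]
contact_force: [0.7, -0.5, -0.0]
grip_width: 0.085
```

```bash
python3 snap.py top b1 200 140 520 300 2; python3 snap.py side b1s 215 260 375 400 5; python3 - <<'E'
from h import *
# predicted carton corner check: expected TCP
print(proj("side",[[.4993,-.3301,.055]]),proj("top",[[.4993,-.3301,.055]]))
E
```

```text
15.8 [ 0.5004 -0.3309  0.1319] [ 0.4    0.916 -0.001] [-0.19  0.27  0.13] 0.08549763668872272
15.85 [ 0.5004 -0.3309  0.1319] [ 0.4    0.916 -0.001] [-0.96  0.6  -0.57] 0.08561392819951762
[[322.19029075 356.09813031]] [[427.22989553 241.65913012]]
```

View pics/b1.png

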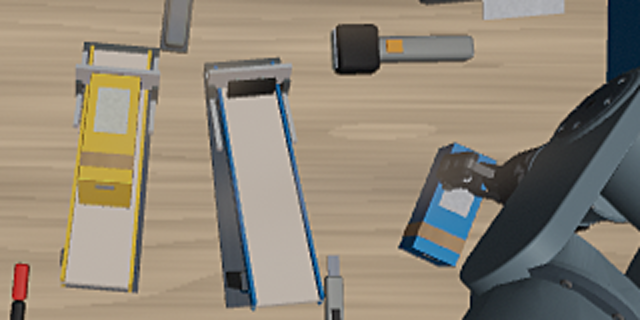

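View pics/b1s.png

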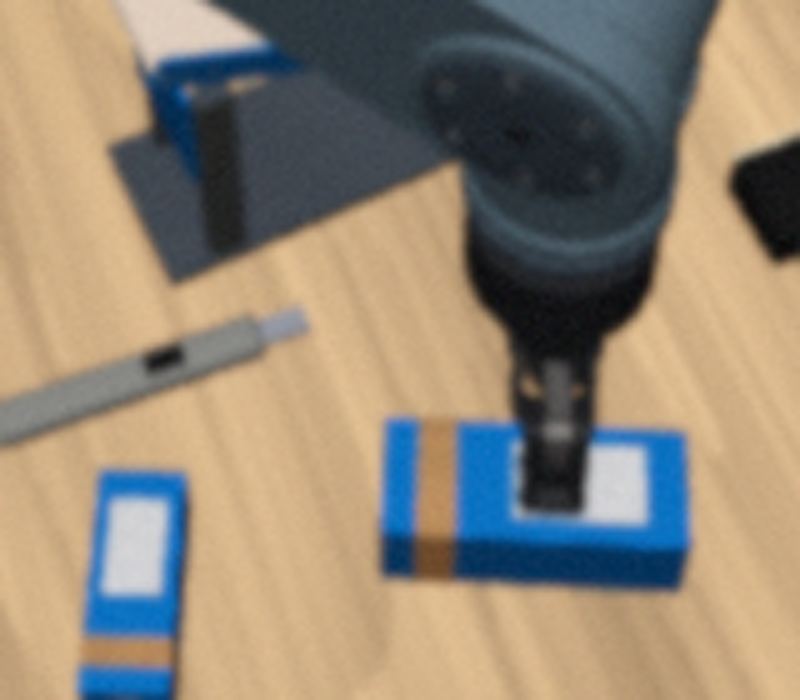

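Call:
play_rows --pt "0 0 -0.8 0" --pt "0 0 -1.6 0" --pt "0 0 -2.4 0" --pt "0 0 -3.1 0" --pt "0 0 -3.6 0" --pt "0 0 -3.86 0" --pt "0 0 -3.86 0" --pt "0 0 -3.86 0"

```text
clock: 16.65
ee_pos: [0.5, -0.3306, 0.0151]
orientation: [[0.001, -0.916, 0.4], [-0.001, 0.4, 0.916], [-1.0, -0.001, -0.001]]
contact_force: [-0.4, 0.4, 0.5]
grip_width: 0.0858
```

Call:
play_rows --pt "0 0 0 0" --pt "0 0 0 0" --pt "0 0 0 0" --pt "0 0 0 0" --pt "0 0 0 0" --pt "0 0 0 0" --pt "0 0 0 0" --pt "0 0 0 0" --hand 0

```text
clock: 17.45
ee_pos: [0.5, -0.3309, 0.0153]
orientation: [[0.001, -0.916, 0.4], [-0.002, 0.4, 0.916], [-1.0, -0.002, -0.001]]
contact_force: [-0.6, 0.0, 6.5]
grip_width: 0.0553
```

Call:
play_rows --pt "0 0 1.0 0" --pt "0 0 2.5 0" --pt "0 0 4.0 0" --pt "0 0 5.5 0" --pt "0 0 7.0 0" --pt "0 0 8.0 0" --pt "0 0 8.0 0" --pt "0 0 8.0 0"

```text
clock: 18.25
ee_pos: [0.4989, -0.3295, 0.2528]
orientation: [[-0.001, -0.916, 0.4], [0.001, 0.4, 0.916], [-1.0, 0.001, 0.001]]
contact_force: [-0.6, 0.6, -5.7]
grip_width: 0.0553
```

Call:
play_rows --pt "0.1 1.2 0 0.8" --pt "0.25 2.6 0 1.8" --pt "0.4 4.0 0 2.8" --pt "0.55 5.4 0 3.8" --pt "0.7 6.7 0 4.8" --pt "0.88 7.7 0 5.5" --pt "0.88 8.02 -0.7 5.76" --pt "0.88 8.02 -1.3 5.76"

```text
clock: 19.05
ee_pos: [0.524, -0.0865, 0.2111]
orientation: [[-0.005, -0.996, -0.094], [0.003, -0.094, 0.996], [-1.0, 0.005, 0.003]]
contact_force: [-0.1, -0.6, -5.6]
grip_width: 0.0551
```

```bash
python3 snap.py side c1 210 170 370 290 5;python3 snap.py top c1t 280 140 400 300 4
```

```text
19.1 [ 0.522  -0.0867  0.2075] [-0.092  0.996  0.005] [-2.15 -0.02 -6.77] 0.05548104091087643
19.15 [ 0.522  -0.0873  0.2089] [-0.092  0.996  0.005] [-0.97  0.3  -5.19] 0.055267822217299624
```

View pics/c1.png

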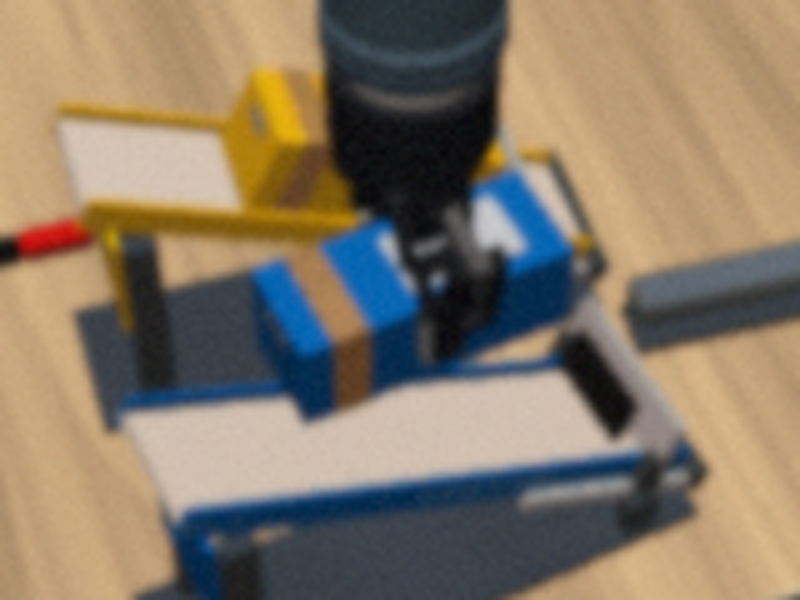

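View pics/c1t.png

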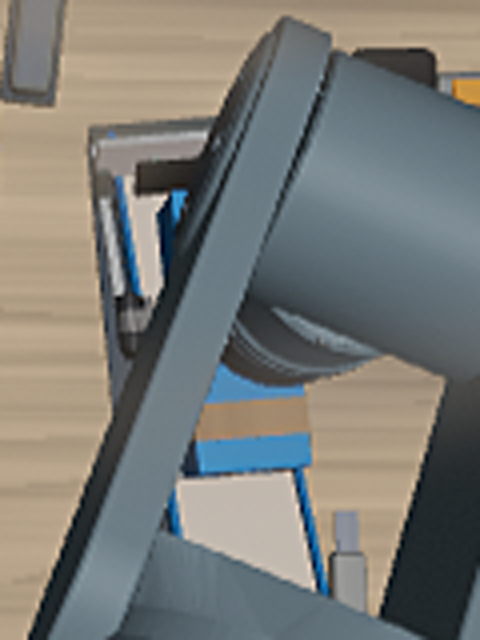

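Call:
play_rows --pt "-0.05 0 -0.4 0" --pt "-0.1 0 -0.8 0" --pt "-0.15 0 -1.1 0" --pt "-0.2 0 -1.3 0" --pt "-0.2 0 -1.4 0" --pt "-0.2 0 -1.5 0" --pt "-0.2 0 -1.6 0" --pt "-0.2 0 -1.6 0"

```text
clock: 19.95
ee_pos: [0.5198, -0.0894, 0.167]
orientation: [[-0.0, -0.996, -0.09], [0.0, -0.09, 0.996], [-1.0, 0.0, 0.0]]
contact_force: [-0.5, 0.2, -4.6]
grip_width: 0.0551
```

Call:
play_rows --pt "0 0 -0.1 0" --pt "0 0 -0.2 0" --pt "0.02 0 -0.3 0" --pt "0.04 0 -0.4 0" --pt "0.07 0 -0.5 0" --pt "0.1 0 -0.6 0" --pt "0.13 0 -0.7 0" --pt "0.13 0 -0.7 0"

```text
clock: 20.75
ee_pos: [0.5274, -0.0897, 0.149]
orientation: [[0.009, -0.996, -0.09], [-0.001, -0.09, 0.996], [-1.0, -0.008, -0.002]]
contact_force: [6.8, 3.0, 4.7]
grip_width: 0.0551
```

```bash
python3 snap.py side c2 210 170 370 290 5
```

```text
20.8 [ 0.5274 -0.0897  0.149 ] [-0.09   0.996 -0.002] [7.58 2.5  4.45] 0.055642429483472734
```

View pics/c2.png

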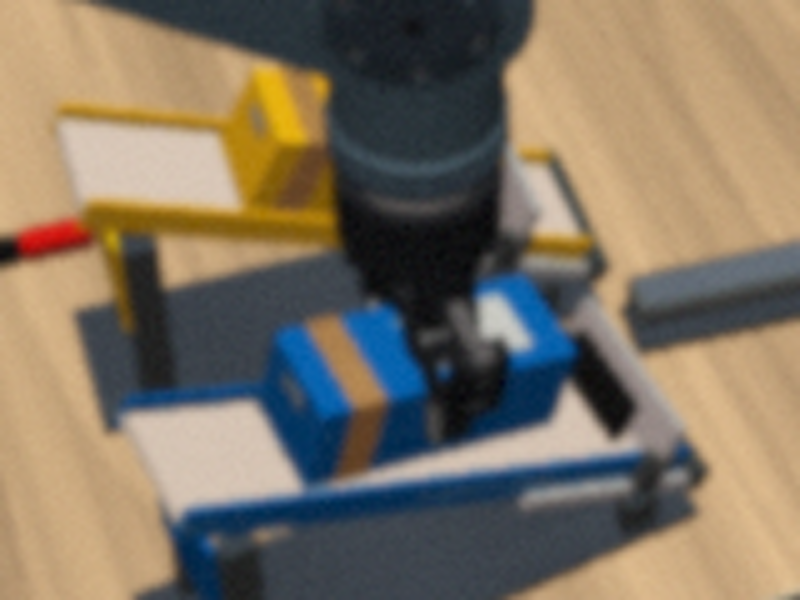

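Call:
play_rows --pt "0.02 0 -0.1 0" --pt "0.04 0 -0.2 0" --pt "0.06 0 -0.3 0" --pt "0.08 0 -0.4 0" --pt "0.1 0 -0.5 0" --pt "0.1 0 -0.6 0" --pt "0.1 0 -0.6 0" --pt "0.1 0 -0.6 0"

```text
clock: 21.6
ee_pos: [0.531, -0.0901, 0.1319]
orientation: [[0.01, -0.996, -0.09], [-0.002, -0.09, 0.996], [-1.0, -0.009, -0.003]]
contact_force: [7.1, 3.5, 8.7]
grip_width: 0.0554
```

```bash
python3 snap.py side c3 210 170 370 290 5
```

```text
21.65 [ 0.531  -0.0901  0.1318] [-0.09   0.996 -0.003] [6.45 3.23 8.77] 0.05531588032543862
```

View pics/c3.png

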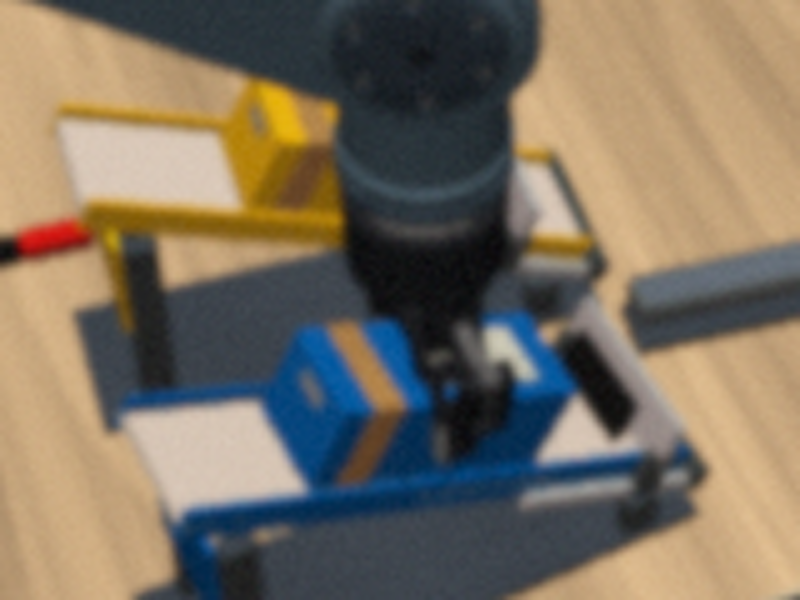

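Call:
play_rows --pt "0.1 0.04 -0.04 0" --pt "0.2 0.06 -0.09 0" --pt "0.3 0.08 -0.14 0" --pt "0.42 0.1 -0.19 0" --pt "0.54 0.1 -0.25 0" --pt "0.66 0.11 -0.3 0" --pt "0.75 0.12 -0.35 0" --pt "0.75 0.12 -0.35 0"

```text
clock: 22.45
ee_pos: [0.5532, -0.0869, 0.1214]
orientation: [[0.009, -0.996, -0.09], [-0.003, -0.09, 0.996], [-1.0, -0.008, -0.003]]
contact_force: [4.5, -0.0, 9.7]
grip_width: 0.0556
```

```bash
python3 snap.py side c4 270 210 370 290 8
```

```text
22.5 [ 0.5532 -0.087   0.1214] [-0.09   0.996 -0.004] [ 4.9   0.72 10.03] 0.05517668486263101
```

View pics/c4.png

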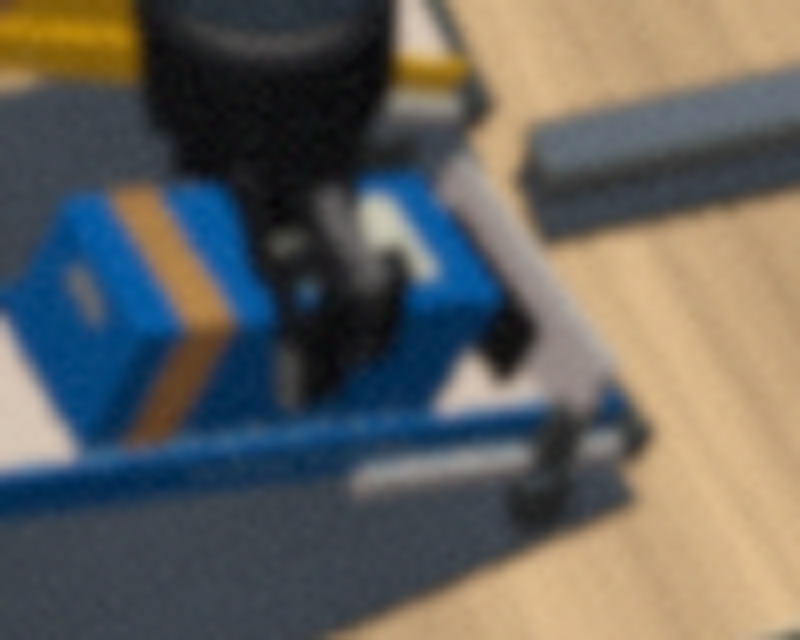

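Call:
play_rows --pt "0.08 0.01 -0.03 0" --pt "0.16 0.01 -0.07 0" --pt "0.24 0.02 -0.11 0" --pt "0.32 0.03 -0.15 0" --pt "0.4 0.03 -0.18 0" --pt "0.4 0.03 -0.18 0" --pt "0.4 0.03 -0.18 0" --pt "0.4 0.03 -0.18 0"

```text
clock: 23.3
ee_pos: [0.5649, -0.086, 0.1159]
orientation: [[0.008, -0.996, -0.09], [-0.003, -0.09, 0.996], [-1.0, -0.008, -0.003]]
contact_force: [3.5, 0.1, 8.3]
grip_width: 0.0553
```

Call:
play_rows --pt "0.04 0 -0.02 0" --pt "0.08 0.01 -0.04 0" --pt "0.12 0.01 -0.05 0" --pt "0.14 0.01 -0.06 0" --pt "0.14 0.01 -0.06 0" --pt "0.14 0.01 -0.06 0" --pt "0.14 0.01 -0.06 0" --pt "0.14 0.01 -0.06 0"

```text
clock: 24.1
ee_pos: [0.5688, -0.0857, 0.1141]
orientation: [[0.008, -0.996, -0.09], [-0.002, -0.09, 0.996], [-1.0, -0.007, -0.003]]
contact_force: [3.0, -0.2, 10.2]
grip_width: 0.0553
```

```bash
python3 snap.py side c5 270 210 370 290 8
```

```text
24.15 [ 0.5688 -0.0857  0.1141] [-0.09   0.996 -0.003] [2.14 0.11 9.66] 0.0551656299406998
```

View pics/c5.png

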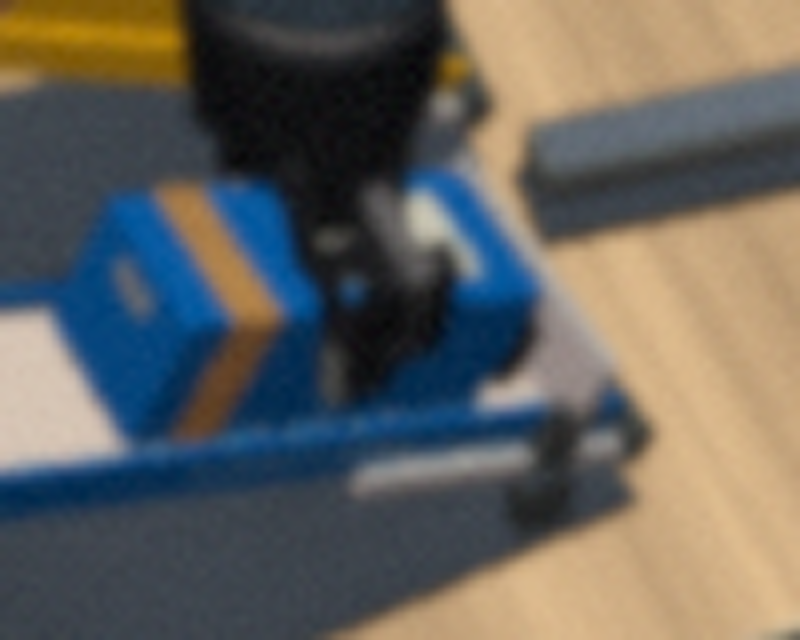

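Call:
play_rows --pt "0.04 0 -0.02 0" --pt "0.08 0.01 -0.03 0" --pt "0.11 0.01 -0.05 0" --pt "0.13 0.01 -0.06 0" --pt "0.13 0.01 -0.06 0" --pt "0.13 0.01 -0.06 0" --pt "0.13 0.01 -0.06 0" --pt "0.13 0.01 -0.06 0"

```text
clock: 24.95
ee_pos: [0.5725, -0.0853, 0.1123]
orientation: [[0.007, -0.996, -0.091], [-0.002, -0.091, 0.996], [-1.0, -0.007, -0.003]]
contact_force: [1.6, 0.5, 11.3]
grip_width: 0.0557
```

Call:
play_rows --pt "0.02 0 0.02 0" --pt "0.04 0 0.05 0" --pt "0.06 0 0.07 0" --pt "0.06 0 0.08 0" --pt "0.06 0 0.08 0" --pt "0.06 0 0.08 0" --pt "0.06 0 0.08 0" --pt "0.06 0 0.08 0"

```text
clock: 25.75
ee_pos: [0.5725, -0.0852, 0.1123]
orientation: [[0.003, -0.996, -0.091], [-0.002, -0.091, 0.996], [-1.0, -0.003, -0.002]]
contact_force: [0.6, -2.4, 6.5]
grip_width: 0.0555
```

```bash
python3 snap.py side c6 270 210 370 290 8
```

```text
25.8 [ 0.5725 -0.0852  0.1123] [-0.091  0.996 -0.002] [ 0.6  -2.3   6.66] 0.05510433889687562
```

View pics/c6.png

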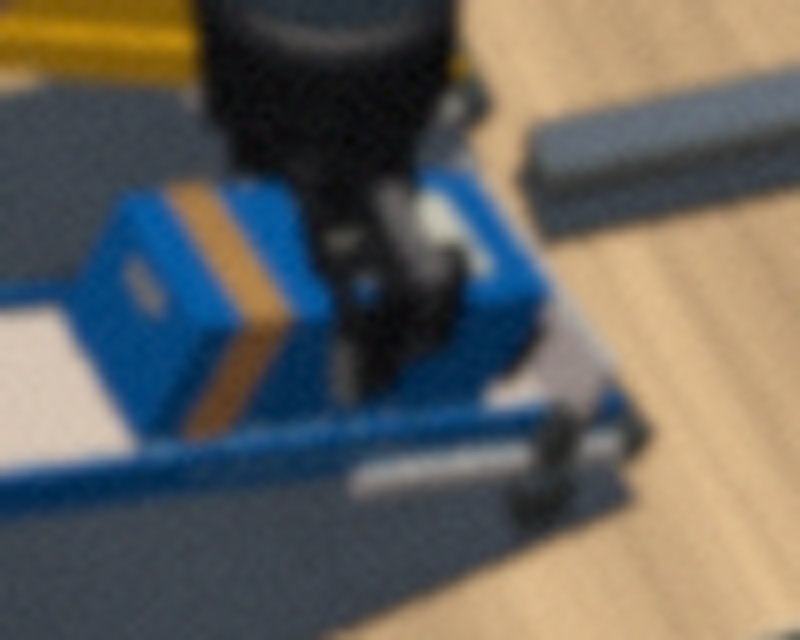

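Within millimetres of the pad; release.

Call:
play_rows --pt "0 0 0 0" --pt "0 0 0 0" --pt "0 0 0 0" --pt "0 0 0 0" --pt "0 0 0 0" --pt "0 0 0 0" --pt "0 0 0 0" --pt "0 0 0 0" --hand 1

```text
clock: 26.6
ee_pos: [0.5711, -0.0843, 0.111]
orientation: [[0.0, -0.996, -0.09], [0.0, -0.09, 0.996], [-1.0, -0.0, 0.0]]
contact_force: [0.2, -0.3, -0.5]
grip_width: 0.0854
```

Call:
play_rows --pt "0 0 0.5 0" --pt "0 0 1.2 0" --pt "0 0 2.0 0" --pt "0 0 3.0 0" --pt "0 0 4.0 0" --pt "0 0 5.2 0" --pt "0 0 5.2 0" --pt "0 0 5.2 0"

```text
clock: 27.4
ee_pos: [0.5718, -0.0845, 0.2693]
orientation: [[0.003, -0.996, -0.091], [-0.001, -0.091, 0.996], [-1.0, -0.003, -0.002]]
contact_force: [0.3, -0.3, -0.1]
grip_width: 0.0854
```

Call:
play_rows --pt "-0.5 -1 0 0" --pt "-1 -2.3 0 0" --pt "-1.5 -3.7 0 0" --pt "-2 -5.1 0 0" --pt "-2.5 -6.5 0 0" --pt "-3 -7.7 0 0" --pt "-3 -8.5 0 0" --pt "-3 -8.5 0 0"

```text
clock: 28.2
ee_pos: [0.4796, -0.3419, 0.2656]
orientation: [[-0.002, -0.996, -0.086], [0.001, -0.086, 0.996], [-1.0, 0.002, 0.001]]
contact_force: [0.1, 0.7, 0.0]
grip_width: 0.0853
```

```bash
python3 snap.py side d1 200 160 360 280 5;python3 snap.py top d1t 220 150 380 300 4;python3 snap.py top d1f 0 0 560 420 1
```

```text
28.25 [ 0.48   -0.3401  0.2656] [-0.088  0.996  0.002] [-0.19  1.61 -0.73] 0.08545118096587145
28.3 [ 0.4805 -0.3389  0.2657] [-0.089  0.996  0.002] [ 0.5   0.07 -0.08] 0.08537602568875322
28.35 [ 0.4808 -0.3383  0.266 ] [-0.09   0.996  0.002] [ 1.06 -0.12 -0.49] 0.08526247566555226
```

View pics/d1.png

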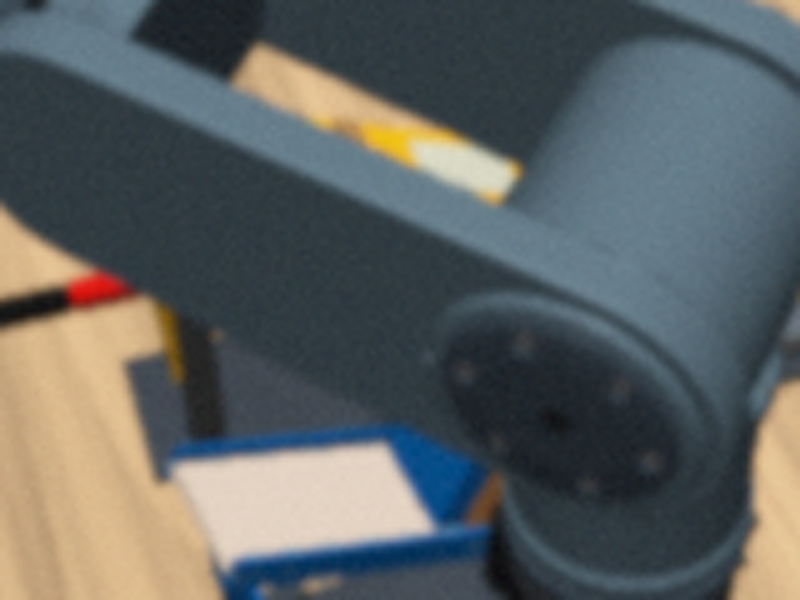

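View pics/d1t.png

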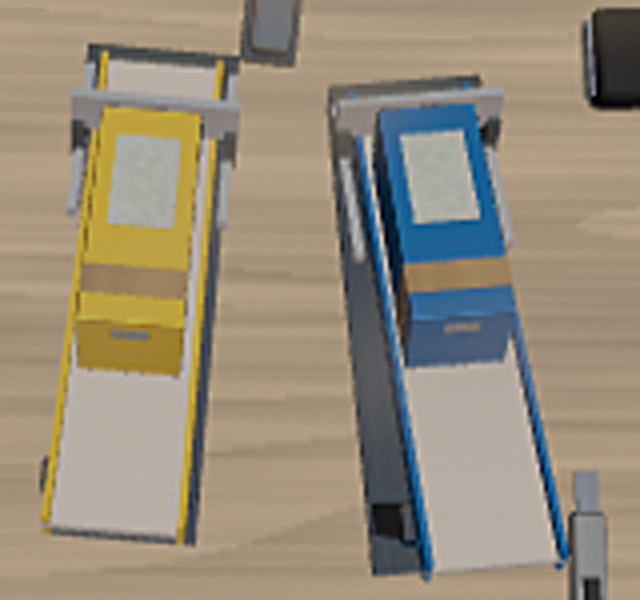

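View pics/d1f.png

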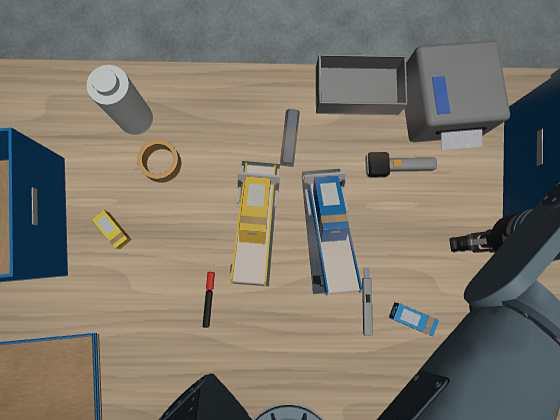

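```bash
python3 - <<'E'
from h import *
L={"y":[.3995,.0942,-.0715,.18,P],"b":[.3822,-.1024,.091,.18,P]}
T=lambda u:pix((220,150),4,u)
def m(k): return lambda q,l: lanem(L[k],np.array([q[0],q[1],0])+Rz(q[2])@np.array(l))
a,b,H=.07,.028,.055
pts=[(-a,b,0),(-a,-b,0),(-a,b,H),(-a,-b,H),(a,b,H),(a,-b,H)]
for k,o in (("y",[(77,369),(180,376),(80,313),(185,319),(105,107),(201,112)]),("b",[(406,366),(508,360),(407,315),(514,306),(378,110),(474,104)])):
    x,r=fit([("top",p,T(u)) for p,u in zip(pts,o)],m(k),[.17,0,0]); print(k,x.round(4),r.round(1).tolist())
E
```

```text
y [0.1682 0.001  0.0015] [[0.6, -0.5], [0.3, -0.3], [-0.6, 0.6], [-0.1, 1.2], [-0.4, -0.8], [0.3, -0.1]]
b [ 0.1949  0.0006 -0.0083] [[-0.6, 0.3], [-1.2, -0.1], [1.1, 0.3], [0.6, 0.6], [-0.1, -0.6], [0.1, -0.8]]
```

```bash
python3 -c "
from cell import ticket,status
print(ticket.sign_off(), status.state()['clock'])"
```

```text
the job is handed in; nothing more can be done
the job is handed in; nothing more can be done
```

I loaded both large cartons into the chutes of their own colour and handed the job in at about 28 s of the 67 s allowed. The sign-off gave no verdict.

**How it was done:** I gripped each carton across its width. Lowering its rear edge onto the slope turned it in the jaws until it lay flat. I then slid it down held in the grip, in small steps, until it was at or within a few millimetres of the pad, and let go there.

**Last checks, from the top picture:**

| Carton | Distance down the lane (expected from the pad) | Off the centre line | Angle to the lane |
|---|---|---|---|
| Yellow | 168 mm (165 mm) | 1 mm | under 0.01 rad |
| Blue | 195 mm (193 mm) | 0.6 mm | under 0.01 rad |

- **Lie:** both cartons look flat and label up.
- **Bystanders:** they look unmoved in the full top picture. I did not measure them.
- **Force:** the stop forces I could infer stayed at a few newtons. Pressing the yellow carton onto the chute floor once reached about 25 N, but that was against the floor and not the stop.

**Not confirmed:**
- Contact with the pads was never clearly felt. The force change at each stop was only 1 to 2 N, close to the noise. I infer contact from the measured positions and from a released carton sliding by itself on this slope.
- The arm blocked the final side view, so the last check of each carton's position rests on the top camera alone.
- My free fit of the lanes gave a slope of about 24° and a height of about 178 mm, against the stated 25° and 181 mm. I worked with 25° and 180 mm.

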